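# Load the light-curing unit and hold its sprung tray shut

## Task

Both stone jaw models have light-curing varnish to be cured: stand them side by side in the two bays of the curing unit's sliding tray, teeth up, each flat in its own bay, and let go of them. Then push the tray's front plate so that the tray slides into the chamber against the sprung ejector plunger until the front plate is fully home against the housing. The unit has no catch and the spring would push the tray out again, so keep pressing and finish while holding it shut; leave the bur block, the little bottle and the dish where they are.

Things in the scene. Friction and masses are not known exactly. Their poses are not given: they have to be found in the camera images.
- unit: Low white bench light-curing unit, fixed. Origin on the worktop under the middle of the chamber mouth; +x points level into the chamber, z up. Housing x 0 to 0.150, 188 mm wide, 80 high; mouth 158 wide, z 0.006 to 0.056. In front of it (x -0.188 to 0) an open aluminium apron 6 mm thick, with side rails (inner faces y +-76.5 mm, tops z 0.015) that run on inside and guide the tray.
- mouth (a point): Point on the apron's top surface (6 mm above the worktop) in the middle of the mouth, axes as the unit's. The housing's front face, the hard stop of the tray's front plate, is its x = 0 plane.
- plunger (a joint): Sprung ejector plunger, a rod with a round rubber tip inside the chamber, along the unit's x, 34 mm above the worktop. 0 = out; grows in m as the tray presses it in, about 0.025 when the tray is home (its limit is 0.030). It pushes back with 5.5 N at first, 10 N at home; the loaded tray's sliding friction adds 1 to 4 N. Unheld, it throws the tray back out.
- tray: Loose steel tray, 280 g, on the apron between the rails; slides along the unit's x. Origin on its underside, below the back face of its front plate; +x to the chamber, z up. Floor x 0 to 0.092, 150 mm wide, 4 thick; a 20 mm wide, 40 high tab at the rear edge meets the plunger. Two bays side by side along y. At the start it is out, origin 140 to 155 mm before the mouth.
- bay_a (a point): Centre of the floor of the bay on the tray's +y side (10 mm above the worktop), axes as the tray's. Each bay is 56 mm (x) by 70.5 mm (y) between ribs 4 mm high, so a model's longer side lies along the tray's y. About 31 mm of free floor lies between the bays and the front plate.
- bay_b (a point): Centre of the floor of the bay on the tray's -y side, 74 mm from bay_a; axes, height and size as bay_a.
- front (a point): Centre of the front (-x) face of the tray's white front plate, where it can be pushed; 32 mm above the worktop, axes as the tray's. The plate is 6 mm thick, 178 wide (150 between the rails), 46 high (7 to 53 mm above the worktop). When the tray is home this point is at x = -0.006 in the mouth's frame.
- white_model: White dental stone model of one jaw, 45 mm (x) by 56 mm (y), 33 mm high, about 110 g, on the worktop, teeth up. Origin at the centre of its underside, z up. Take it across x by the base sides; either way round in a bay is right.
- yellow_model: Yellow dental stone model of one jaw, 48 mm (x) by 62 mm (y), 34 mm high, about 110 g, on the worktop, teeth up. Origin at the centre of its underside, z up. Take it across x by the base sides; either way round in a bay is right.
- burs: White block with burs standing in it, 34 x 74 x 46 mm, origin under its centre. Bystander.
- varnish: Little bottle with black cap, 30 mm across, 66 mm high, origin under its centre. Bystander.
- dish: Small white ceramic dappen dish, 32 mm across, 20 mm high, origin under its centre. Bystander.

How it is judged:
On the way, in this order (a step that is already met when the one before it is completed fails the run):
1. both models stand side by side, flat, one in each bay, let go, with the tray still out ((((x of white_model in the frame of bay_a between -0.009 and 0.009 m and y of white_model in the frame of bay_a between -0.009 and 0.009 m and z of white_model in the frame of bay_a between -0.003 and 0.003 m and angle between white_model's own z axis and vertical below 0.08 rad and angle between the x axis of white_model and the x axis of tray, either way round below 0.2 rad) and (x of yellow_model in the frame of bay_b between -0.009 and 0.009 m and y of yellow_model in the frame of bay_b between -0.009 and 0.009 m and z of yellow_model in the frame of bay_b between -0.003 and 0.003 m and angle between yellow_model's own z axis and vertical below 0.08 rad and angle between the x axis of yellow_model and the x axis of tray, either way round below 0.2 rad)) or ((x of white_model in the frame of bay_b between -0.009 and 0.009 m and y of white_model in the frame of bay_b between -0.009 and 0.009 m and z of white_model in the frame of bay_b between -0.003 and 0.003 m and angle between white_model's own z axis and vertical below 0.08 rad and angle between the x axis of white_model and the x axis of tray, either way round below 0.2 rad) and (x of yellow_model in the frame of bay_a between -0.009 and 0.009 m and y of yellow_model in the frame of bay_a between -0.009 and 0.009 m and z of yellow_model in the frame of bay_a between -0.003 and 0.003 m and angle between yellow_model's own z axis and vertical below 0.08 rad and angle between the x axis of yellow_model and the x axis of tray, either way round below 0.2 rad))) and contact force between the fingers and white_model below 0.3 N and contact force between the fingers and yellow_model below 0.3 N and value of joint plunger below 0.003 m), for 0.2 s.
2. the tray is pressed home, its front plate against the housing (value of joint plunger above 0.0235 m and x of front in the frame of mouth between -0.0085 and -0.004 m), for 0.2 s.
At the end, for the whole second after the job is handed in: The tray is home (plunger in by more than 23.5 mm, front plate within 2 mm of the housing) and still, the fingers press on the tray with more than 2 N and touch no model, and the models stand flat (within 3 mm and 0.08 rad), one in each bay, within 9 mm of the bay's centre and 0.2 rad of square (all of step 2 and contact force between the fingers and tray above 2 N and (((x of white_model in the frame of bay_a between -0.009 and 0.009 m and y of white_model in the frame of bay_a between -0.009 and 0.009 m and z of white_model in the frame of bay_a between -0.003 and 0.003 m and angle between white_model's own z axis and vertical below 0.08 rad and angle between the x axis of white_model and the x axis of tray, either way round below 0.2 rad) and (x of yellow_model in the frame of bay_b between -0.009 and 0.009 m and y of yellow_model in the frame of bay_b between -0.009 and 0.009 m and z of yellow_model in the frame of bay_b between -0.003 and 0.003 m and angle between yellow_model's own z axis and vertical below 0.08 rad and angle between the x axis of yellow_model and the x axis of tray, either way round below 0.2 rad)) or ((x of white_model in the frame of bay_b between -0.009 and 0.009 m and y of white_model in the frame of bay_b between -0.009 and 0.009 m and z of white_model in the frame of bay_b between -0.003 and 0.003 m and angle between white_model's own z axis and vertical below 0.08 rad and angle between the x axis of white_model and the x axis of tray, either way round below 0.2 rad) and (x of yellow_model in the frame of bay_a between -0.009 and 0.009 m and y of yellow_model in the frame of bay_a between -0.009 and 0.009 m and z of yellow_model in the frame of bay_a between -0.003 and 0.003 m and angle between yellow_model's own z axis and vertical below 0.08 rad and angle between the x axis of yellow_model and the x axis of tray, either way round below 0.2 rad))) and contact force between the fingers and white_model below 0.3 N and contact force between the fingers and yellow_model below 0.3 N and linear speed of tray below 0.01 m/s); the arm keeps its last pose, push and grip.
It fails at once if a bystander is moved by more than 20 mm (distance of any of burs, varnish, dish from where it was at the start of the episode above 0.02 m).
It also fails if it takes over 72 s, if anything falls off the work surface, if the arm or the gripper's body presses on something with over 40 N, if the wrist force passes 120 N, or if a joint passes its speed limit or range.

## Robot

A 6-joint arm with a two-finger parallel gripper is mounted at the origin on a cart in front of the work surface, level with it; the furniture and walls round the work are solid. World frame = base frame: x ahead of the robot, y to its left, z up, the work surface at z = 0. Lengths are in m, angles in rad, forces in N, time in s.
With the tool pointing down it reaches from about 0.325 to 0.85 m from the base axis. Payload 15.5 kg.
Tool frame: the origin (TCP) lies on the centre line of the jaws, within the pads' length; the fingertips stand robot.tcp_to_tips ahead of it and the grasp point (between the pads) lies 11 mm behind it (robot.tcp_to_tips is the distance from the TCP to the fingertips, in m); z points along the fingers, y is the line along which they close (so a half turn about z gives the same grasp; the last joint's range is limited). The gripper opens to 91 mm and grips with 3 to 60 N. Pads are 32 mm wide; open, the fingers measure 118 mm over their backs; the gripper's body (76 mm by 178 mm) begins 60 mm behind the grasp point.
Start: joints at [1.006, 0.494, 1.345, -0, 1.302, -0.096], TCP at [0.282, 0.558, 0.201] pointing down, gripper open.
Joint ranges: [-2.91, 2.91], [-0.82, 2.16], [0.22, 2.67], [-1.22, 4.37], [0.12, 2.79], [-3.08, 3.08]. Speed limits (rad/s): [1.89, 1.89, 2.57, 3.01, 3.01, 3.01].

## Interface

Orientations are given as a 3x3 rotation matrix whose columns are the frame's x, y, z axes.
In Python, from plant import robot, optics, job gives the robot as it stands.
- The arm moves only by the tool servo_tool, never from a script. Its argument "moves" is one flat list of numbers, 6 for each row, row after row: the shift along the world's x, y, z normalised to -1 to 1, where 1 is 80 cm, then the turn, a rotation vector about the world's x, y, z normalised to -1 to 1, where 1 is 180 degrees. A call has 1 to 20 rows; each row is the pose to reach, as a shift and turn from the pose commanded when the call began, turning the shorter way round; what a row does not reach only later rows make up. A row lasts 1/12 s, in which the tool goes at most 41.7 mm and 7.16 degrees, less where a joint would pass 70% of its speed; a pose out of reach is approached as far as the arm can. A call with a number of a shift or a turn outside -1 to 1 is refused whole. A call with a gripper value outside its range is refused whole. "claw" is the closure, from 0 (fully open) to 1 (shut), set as the call begins (left out, the last holds). The fingers move at their own pace and stop on an object; "grip_force" is the grip in N (left out, the last holds). Time passes only in rows, so rows that repeat a pose let the fingers close. It gives the time, the measured TCP pose, the force, the opening and the grip force at its end, in the units of the state.
- robot.get_state(): the state, without advancing time (a new reading comes with each control period).
- optics.snapshot(name): name is "side" or "top" or "wrist"; returns the picture (420x560x3 uint8, red, green, blue); there is no depth.
- optics.camera_info(name): a dict with "camera_matrix" (3x3 intrinsics, pixels), "rvec" (rotation vector, rad) and "tvec" (3), from world to camera coordinates, as OpenCV has them. Camera axes: x right, y down, z forward; pixel columns grow to the right and rows downward; lengths in m; the calibration is good to about 2 mm. The wrist camera is an equidistant fisheye: a pixel r from the principal point sees the ray r / f radians off the axis. A picture is of the moment at which its call begins: read the wrist's pose just before it. camera_info takes no time and is no camera call; for the wrist camera it gives the pose at the moment of the call.
- job.hand_in(): hands the job in; it is judged then, once.
The state is a dict: "time_s": time; "q": joint angles; "qvel": joint speeds; "effort": joint torques, N m; "tool_pos": TCP position; "tcp_rot": TCP orientation; "ft_force": force on the tool from outside, world axes, zero at the start; "moment": the same for the moment, N m; "finger_gap": opening from 0.0 (shut) to 1.0 (fully open); "grasp_force": force on a finger pad.
Only numpy, scipy, OpenCV 4.12 (cv2) and the standard library are available. Lean on these libraries where they do the work, as an engineer would, in place of code of your own. Each camera call takes 0.05 s, during which the arm holds its last target. There are 200 camera calls.

## Working session

There is one attempt and no reset: what is moved stays moved. The work goes in short steps, Python scripts to look and compute and a tool call to move; the robot and the scene stay as the last step left them, time stands still between calls to the robot, and variables do not carry over. Pictures are saved under pics/ and viewed, at most 10 in all, crops included, and the job is handed in when it is done.

Besides the shell and the picture viewer there is one more tool, called after "Call:" as name(argument=value, ...), one argument or row to a line, values as JSON. servo_tool: Moves the arm, as the interface text tells. Scaled input: -1 to 1 covers 80 cm each way for a shift and 180 degrees each way for a turn. Its arguments: {"type":"object","properties":{"moves":{"type":"array","items":{"type":"number"}},"claw":{"type":"number"},"grip_force":{"type":"number"}},"required":["moves"]}

```bash
mkdir -p pics; cat > h.py <<'E'
import numpy as np, cv2
from plant import robot, optics, job
def cam(n):
    c=optics.camera_info(n); K=np.array(c["camera_matrix"]);R=cv2.Rodrigues(np.array(c["rvec"],float))[0];t=np.array(c["tvec"],float).ravel();return K,R,t
def ray(n,uv):
    K,R,t=cam(n); p=np.linalg.inv(K)@[uv[0],uv[1],1.]; return -R.T@t, R.T@(p/np.linalg.norm(p))
def atz(n,uv,z):
    o,d=ray(n,uv); return o+d*(z-o[2])/d[2]
def tri(uv1,uv2,n1="top",n2="side"):
    o1,d1=ray(n1,uv1);o2,d2=ray(n2,uv2)
    s=np.linalg.lstsq(np.c_[d1,-d2],o2-o1,rcond=None)[0]
    a=o1+d1*s[0];b=o2+d2*s[1];return (a+b)/2,np.linalg.norm(a-b)
def proj(n,P):
    K,R,t=cam(n);return cv2.projectPoints(np.atleast_2d(P).astype(float),cv2.Rodrigues(R)[0],t,K,None)[0][:,0]
def save(n,f,crop=None,s=1):
    im=optics.snapshot(n)[:,:,::-1]
    if crop: im=im[crop[1]:crop[3],crop[0]:crop[2]]
    cv2.imwrite("pics/"+f,cv2.resize(im,None,fx=s,fy=s,interpolation=cv2.INTER_CUBIC))
E
python3 - <<'E'
from h import *
for n in("top","side"):
    im=optics.snapshot(n); cv2.imwrite(f"pics/{n}0.png",cv2.resize(im[:,:,::-1],(800,600),interpolation=cv2.INTER_CUBIC))
    K,R,t=cam(n);print(n,K.round(1).tolist(),(-R.T@t).round(3),R[2].round(3))
s=robot.get_state();print(s,robot.tcp_to_tips)
E
```

```text
top [[418.1, 0.0, 286.8], [0.0, 418.1, 209.3], [0.0, 0.0, 1.0]] [ 0.453 -0.116  1.155] [ 0.116 -0.004 -0.993]
side [[462.2, 0.0, 290.2], [0.0, 462.2, 206.1], [0.0, 0.0, 1.0]] [ 0.339 -0.935  0.844] [ 0.217  0.699 -0.682]
{'time_s': 0.1, 'q': array([ 1.00646170e+00,  4.94095785e-01,  1.34606668e+00, -1.82603864e-05,
        1.30251306e+00, -9.54579419e-02]), 'qvel': array([-3.88926867e-04, -8.40766317e-05, -2.71240780e-03,  1.57622435e-03,
        1.48184785e-04,  1.02885296e-03]), 'effort': array([-4.45775395e-04, -8.80257583e+01, -3.82535934e+01,  7.05145346e-02,
        4.82962676e-02, -4.13254241e-06]), 'tool_pos': array([0.28221363, 0.55725228, 0.20001446]), 'tcp_rot': array([[-8.92078629e-01,  4.51879852e-01, -5.64301964e-04],
       [ 4.51880196e-01,  8.92078154e-01, -9.24385631e-04],
       [ 8.56902120e-05, -1.07962155e-03, -9.99999414e-01]]), 'ft_force': array([0.18850628, 0.22706565, 0.10315111]), 'moment': array([ 0.01236502,  0.01366157, -0.01854552]), 'grasp_force': 0.0, 'finger_gap': 1.0000293474537587} 0.008
```

View pics/top0.png

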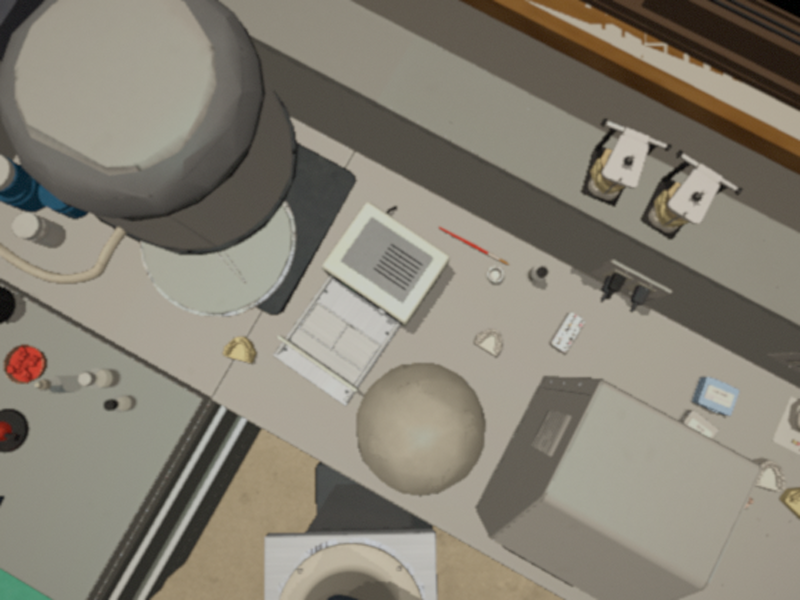

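View pics/side0.png

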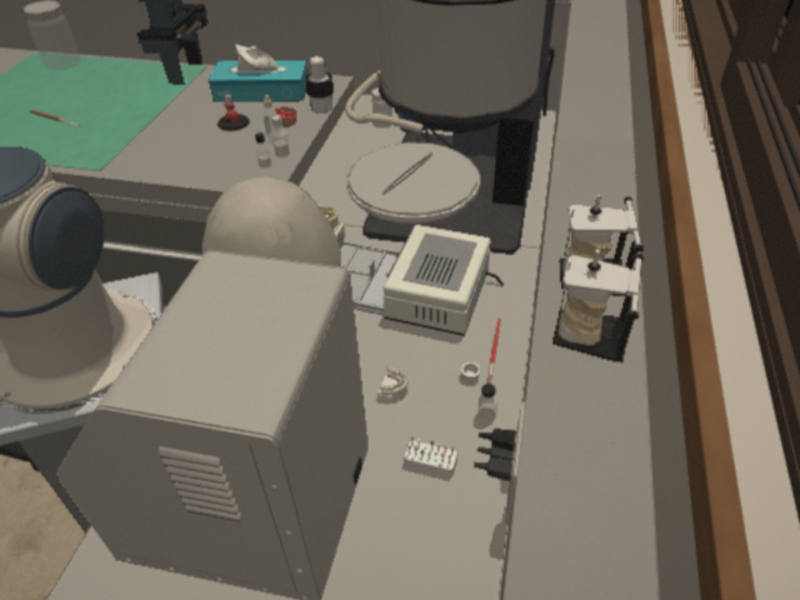

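```bash
python3 - <<'E'
from h import *
k=.7
def T(a,b,l):
    p,e=tri(np.array(a)*k,np.array(b)*k);print(l,p.round(3),round(e,4))
T((420,430),(270,225),"dome")
T((497,268),(470,365),"dish")
T((540,270),(488,390),"cap")
T((372,205),(428,228),"unit top back-left")
T((447,258),(490,240),"unit back right")
T((402,318),(470,292),"unit front right?")
for n in("top","side"):
    print(n,(proj(n,[[0,0,0],[0,0,.4],[.28,.558,.2],[.3,0,0],[.3,.3,0],[.3,.3,.4],[.2,-.13,.4]])/k).round().tolist())
for l,p in dict(white=(490,343),yellow=(240,349)).items(): print(l,atz("top",np.array(p)*k,.02).round(3))
K,R,t=cam("wrist");print(K.round(1).tolist(),(-R.T@t).round(3),R.round(2).tolist())
save("wrist","w0.png")
E
```

```text
dome [ 0.366 -0.131  0.265] 0.0061
dish [ 0.636 -0.288  0.029] 0.0085
cap [ 0.63  -0.365  0.057] 0.0009
unit top back-left [ 0.687 -0.054  0.145] 0.0954
unit back right [ 0.661 -0.192  0.2  ] 0.0637
unit front right? [ 0.615 -0.13   0.053] 0.1448
top [[350.0, 619.0], [317.0, 761.0], [-24.0, 490.0], [349.0, 451.0], [190.0, 455.0], [71.0, 502.0], [424.0, 579.0]]
side [[72.0, 345.0], [-38.0, 142.0], [186.0, 79.0], [245.0, 307.0], [227.0, 216.0], [179.0, 30.0], [119.0, 165.0]]
white [ 0.498 -0.272  0.02 ]
yellow [0.497 0.202 0.02 ]
[[325.2, 0.0, 276.7], [0.0, 325.2, 215.8], [0.0, 0.0, 1.0]] [0.219 0.59  0.384] [[0.45, 0.89, -0.0], [0.86, -0.44, 0.25], [0.22, -0.12, -0.97]]
```

View pics/w0.png

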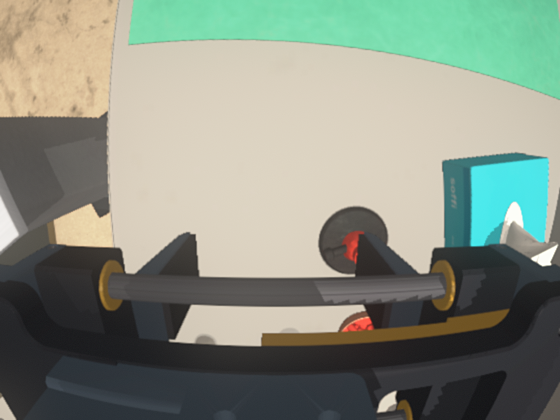

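Call:
servo_tool(
  moves=[0,0,0.2125,0,0,-0.06,0,0,0.2125,0,0,-0.12,0.125,-0.65,0.2125,0,0,-0.528,0.125,-0.65,0.2125,0,0,-0.528,0.125,-0.65,0.2125,0,0,-0.528,0.125,-0.65,0.2125,0,0,-0.528,0.125,-0.65,0.2125,0,0,-0.528,0.125,-0.65,0.2125,0,0,-0.528,0.125,-0.65,0.2125,0,0,-0.528,0.125,-0.65,0.2125,0,0,-0.528,0.125,-0.65,0.2125,0,0,-0.528,0.125,-0.65,0.2125,0,0,-0.528,0.125,-0.65,0.2125,0,0,-0.528,0.125,-0.65,0.2125,0,0,-0.528,0.125,-0.65,0.2125,0,0,-0.528,0.125,-0.65,0.2125,0,0,-0.528,0.125,-0.65,0.2125,0,0,-0.528,0.125,-0.65,0.2125,0,0,-0.528,0.125,-0.65,0.2125,0,0,-0.528,0.125,-0.65,0.2125,0,0,-0.528],
)

```text
time_s: 1.82
tool_pos: [0.3821, 0.0386, 0.3703]
tcp_rot: [[0.527, 0.85, -0.0], [0.85, -0.527, 0.0], [-0.0, -0.0, -1.0]]
ft_force: [0.0, 0.4, 0.2]
finger_gap: 1.001
grasp_force: 0.0
```

```bash
python3 - <<'E'
from h import *
import pickle
w=optics.camera_info("wrist");im=optics.snapshot("wrist")
pickle.dump(w,open("w1.pkl","wb"));cv2.imwrite("pics/w1.png",cv2.resize(im[:,:,::-1],(800,600),interpolation=cv2.INTER_CUBIC))
s=robot.get_state();print(s["q"].round(3),s["tool_pos"],s["tcp_rot"].round(3),s["time_s"])
E
```

```text
[-0.055 -0.009  1.577  0.     1.574  0.499] [0.38210706 0.03859357 0.37033087] [[ 0.527  0.85  -0.   ]
 [ 0.85  -0.527  0.   ]
 [-0.    -0.    -1.   ]] 1.8667
```

View pics/w1.png

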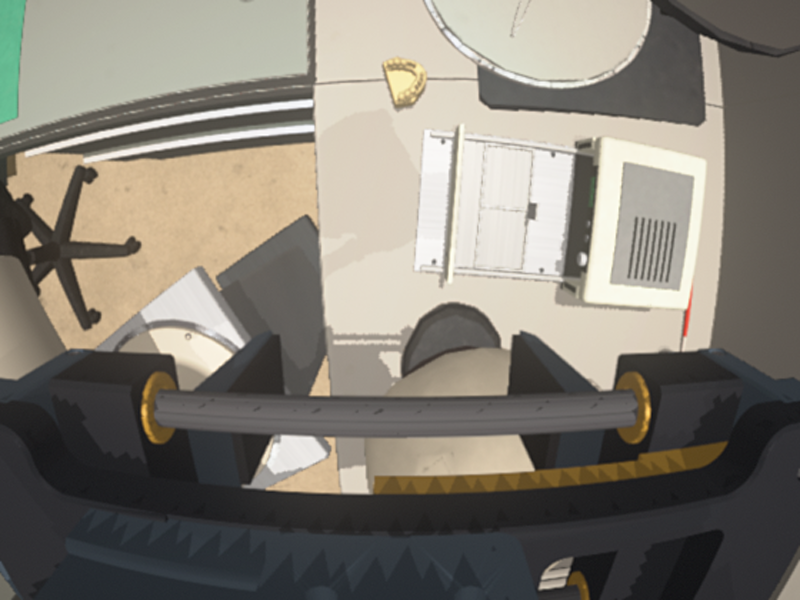

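```bash
cat >> h.py <<'E'
def fray(c,uv):
    K=np.array(c["camera_matrix"]);R=cv2.Rodrigues(np.array(c["rvec"],float))[0];t=np.array(c["tvec"],float).ravel()
    d=np.array([(uv[0]-K[0,2])/K[0,0],(uv[1]-K[1,2])/K[1,1]]);r=np.hypot(*d)
    return -R.T@t, R.T@np.r_[d/r*np.sin(r),np.cos(r)]
def fatz(c,uv,z):
    o,d=fray(c,uv);return o+d*(z-o[2])/d[2]
def fproj(c,P):
    K=np.array(c["camera_matrix"]);R=cv2.Rodrigues(np.array(c["rvec"],float))[0];t=np.array(c["tvec"],float).ravel()
    q=np.atleast_2d(P)@R.T+t; r=np.hypot(q[:,0],q[:,1]);a=np.arctan2(r,q[:,2])
    return np.c_[q[:,0]/r*a*K[0,0]+K[0,2],q[:,1]/r*a*K[1,1]+K[1,2]]
def isect(rays):
    A=sum(np.eye(3)-np.outer(d,d) for o,d in rays);b=sum((np.eye(3)-np.outer(d,d))@o for o,d in rays)
    p=np.linalg.solve(A,b);return p,[np.linalg.norm(np.cross(d,p-o)) for o,d in rays]
E
python3 - <<'E'
from h import *
from pickle import load
im=cv2.imread("pics/w1.png");c=im[40:300,370:630]
cv2.imwrite("pics/w1c.png",cv2.resize(c,(598,598),interpolation=cv2.INTER_CUBIC))
E
```

```text
(no output)
```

View pics/w1c.png

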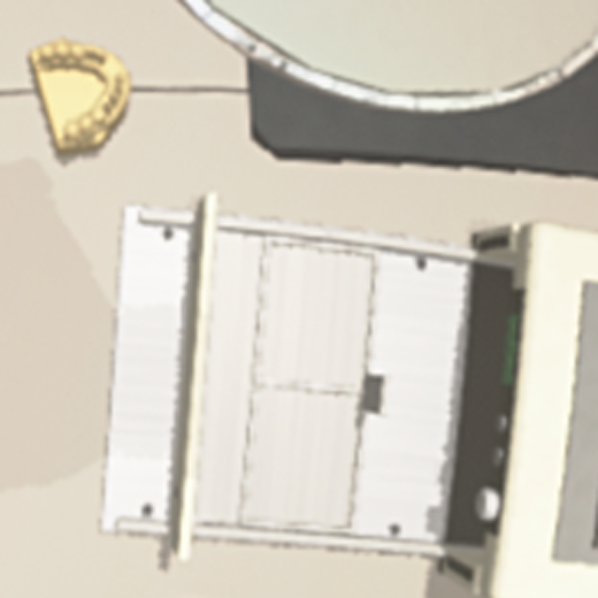

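```bash
python3 - <<'E'
from h import *
from pickle import load
c=load(open("w1.pkl","rb"))
K=np.array(c["camera_matrix"]);R=cv2.Rodrigues(np.array(c["rvec"],float))[0];print("cam",(-R.T@np.array(c["tvec"]).ravel()).round(3),R[2].round(3))
N=lambda p:(np.array(p)/2.3+[370,40])*.7
B={k:fatz(c,N(p),.012)for k,p in dict(fl=(265,242),rl=(374,253),rr=(351,528),fr=(243,523),mf=(252,384),mr=(361,391)).items()}
for k,v in B.items():print(k,v.round(4))
L=lambda a,b:(np.linalg.norm(B[a]-B[b]).round(4),np.degrees(np.arctan2(*(B[b]-B[a])[[1,0]])).round(1))
for a,b in["fl fr","rl rr","fl rl","fr rr","mf mr"]if 0 else[s.split()for s in["fl fr","rl rr","fl rl","fr rr","mf mr"]]:print(a,b,L(a,b))
B.update(pl=fatz(c,N((208,195)),.053),pr=fatz(c,N((183,558)),.053),ap=fatz(c,N((126,207)),.006),aq=fatz(c,N((103,531)),.006))
for a,b in(("pl","pr"),("ap","aq")):print(a,b,B[a].round(4),B[b].round(4),L(a,b))
for z in(0,.018,.033):
  P={k:fatz(c,N(p),z)for k,p in dict(a=(30,48),b=(63,155),t=(131,85),l=(63,38),r=(110,140)).items()}
  print(z,{k:v[:2].round(4).tolist()for k,v in P.items()},np.linalg.norm(P["a"]-P["b"]).round(4),np.degrees(np.arctan2(*(P["b"]-P["a"])[[1,0]])).round(1))
  n=P["b"]-P["a"];n/=np.linalg.norm(n);w=P["t"]-P["a"];print(np.linalg.norm(w-n*(w@n)))
E
```

```text
cam [0.42  0.099 0.554] [-0.135 -0.215 -0.967]
fl [0.5364 0.0899 0.012 ]
rl [0.5841 0.0573 0.012 ]
rr [ 0.501  -0.0616  0.012 ]
fr [ 0.4523 -0.0291  0.012 ]
mf [0.4928 0.0308 0.012 ]
mr [ 0.5411 -0.0013  0.012 ]
fl fr (np.float64(0.1457), np.float64(-125.2))
rl rr (np.float64(0.145), np.float64(-125.0))
fl rl (np.float64(0.0578), np.float64(-34.4))
fr rr (np.float64(0.0585), np.float64(-33.7))
mf mr (np.float64(0.058), np.float64(-33.5))
pl pr [0.5159 0.1231 0.053 ] [ 0.4164 -0.019   0.053 ] (np.float64(0.1735), np.float64(-125.0))
ap aq [0.4855 0.1412 0.006 ] [0.3876 0.0044 0.006 ] (np.float64(0.1682), np.float64(-125.6))
0 {'a': [0.4898, 0.2405], 'b': [0.4733, 0.1818], 't': [0.5232, 0.196], 'l': [0.5072, 0.2362], 'r': [0.4981, 0.1761]} 0.061 -105.7
0.044189191589948267
0.018 {'a': [0.4876, 0.2359], 'b': [0.4716, 0.1791], 't': [0.5199, 0.1928], 'l': [0.5043, 0.2318], 'r': [0.4955, 0.1736]} 0.059 -105.7
0.0427538559523591
0.033 {'a': [0.4857, 0.2321], 'b': [0.4701, 0.1769], 't': [0.5171, 0.1902], 'l': [0.502, 0.2281], 'r': [0.4934, 0.1715]} 0.0573 -105.7
0.041557742921034826
```

Call:
servo_tool(
  moves=[0.119,0.088,-0.3,0,0,0.089,0.119,0.088,-0.3,0,0,0.089,0.119,0.088,-0.3,0,0,0.089,0.119,0.088,-0.3,0,0,0.089,0.119,0.088,-0.3,0,0,0.089,0.119,0.088,-0.3,0,0,0.089,0.119,0.088,-0.3,0,0,0.089,0.119,0.088,-0.3,0,0,0.089,0.119,0.088,-0.3,0,0,0.089,0.119,0.088,-0.3,0,0,0.089,0.119,0.088,-0.3,0,0,0.089],
)

```text
time_s: 2.78
tool_pos: [0.4779, 0.108, 0.1321]
tcp_rot: [[0.273, 0.962, 0.002], [0.962, -0.273, 0.0], [0.001, 0.002, -1.0]]
ft_force: [-0.2, -0.2, -0.1]
finger_gap: 1.0
grasp_force: 0.0
```

```bash
python3 - <<'E'
from h import *
import pickle
w=optics.camera_info("wrist");im=optics.snapshot("wrist")
pickle.dump(w,open("w2.pkl","wb"));cv2.imwrite("pics/w2.png",cv2.resize(im[:,:,::-1],(800,600),interpolation=cv2.INTER_CUBIC))
s=robot.get_state();print(s["q"].round(3),s["tool_pos"],s["tcp_rot"].round(3),s["time_s"])
k=.7
print(tri(np.array((218,235))*k,np.array((414,180))*k))
print("yellow expect",fproj(w,[[.504,.205,0]])/k)
hsv=cv2.cvtColor(im,cv2.COLOR_RGB2HSV);m=cv2.inRange(hsv,(18,70,90),(32,255,255))
for ct in cv2.findContours(m,0,2)[0]:
    if cv2.contourArea(ct)>300: print(cv2.contourArea(ct),cv2.boundingRect(ct),cv2.approxPolyDP(ct,2,True)[:,0].tolist())
E
```

```text
[ 0.1    0.394  1.758 -0.     0.987  0.377] [0.47799521 0.10790573 0.13209947] [[ 0.274  0.962  0.003]
 [ 0.962 -0.274  0.   ]
 [ 0.001  0.002 -1.   ]] 2.8333
(array([0.71037385, 0.24115063, 0.03968258]), np.float64(0.005641627204535221))
yellow expect [[392.73987445 146.65515446]]
2782.0 (261, 310, 248, 36) [[508, 310], [448, 318], [445, 323], [373, 331], [322, 334], [262, 333], [261, 341], [262, 345], [332, 344], [443, 334], [493, 325]]
530.5 (431, 261, 25, 50) [[438, 261], [431, 271], [442, 271], [445, 274], [447, 292], [442, 299], [433, 302], [443, 310], [452, 302], [455, 282], [448, 263]]
563.5 (98, 260, 25, 51) [[109, 260], [101, 270], [98, 289], [102, 304], [111, 310], [115, 309], [121, 300], [109, 297], [106, 291], [107, 278], [112, 271], [122, 269], [116, 261]]
5862.5 (33, 85, 125, 102) [[45, 86], [47, 93], [45, 96], [43, 94], [42, 98], [45, 97], [47, 100], [42, 106], [46, 108], [42, 120], [40, 111], [37, 117], [33, 114], [33, 120], [36, 118], [33, 124], [40, 124], [36, 120], [42, 120], [51, 108], [53, 114], [60, 117], [56, 122], [56, 118], [52, 119], [50, 124], [54, 122], [
[... 983 characters left out ...]
 [113, 99], [113, 94], [109, 92], [111, 95], [107, 97], [105, 94], [104, 98], [98, 95], [102, 98], [98, 98], [97, 101], [94, 96], [94, 100], [87, 103], [91, 106], [84, 107], [85, 115], [80, 115], [84, 118], [78, 119], [74, 115], [78, 115], [80, 111], [77, 113], [74, 106], [81, 107], [84, 103], [81, 99], [90, 96], [88, 92], [88, 96], [79, 100], [84, 103], [81, 105], [77, 102], [79, 104], [75, 105], [76, 100], [71, 101], [68, 97], [77, 91], [74, 95], [71, 90], [70, 92], [73, 92], [70, 95], [59, 95], [61, 89], [54, 95], [53, 91], [58, 90], [58, 85], [58, 89], [53, 88], [52, 93]]
2357.0 (247, 72, 49, 64) [[249, 74], [248, 132], [269, 135], [288, 120], [295, 108], [295, 99], [284, 83], [267, 72]]
```

View pics/w2.png

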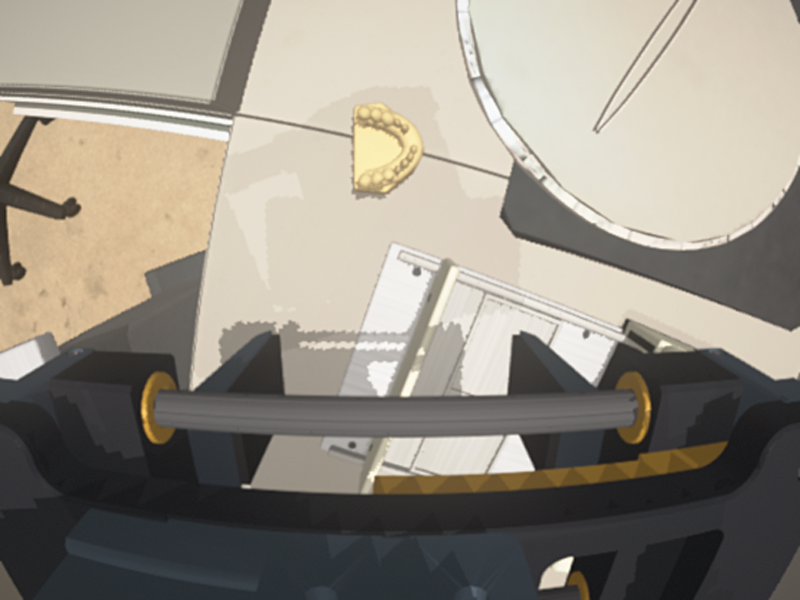

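```bash
python3 - <<'E'
from h import *
from pickle import load
c1=load(open("w1.pkl","rb"));c2=load(open("w2.pkl","rb"))
N=lambda p:(np.array(p)/2.3+[370,40])*.7
for k,p,q in(("a",(30,48),(249,74)),("b",(63,155),(248,133)),("t",(131,85),(296,104))):
    print(k,isect([fray(c1,N(p)),fray(c2,q)]))
for z in(0,.015,.03):
    A,B,T=[fatz(c2,q,z)for q in((248.5,74),(247.5,133),(296,104))]
    n=(B-A)/np.linalg.norm(B-A);w=T-A;print(z,A,B,T,np.linalg.norm(B-A),np.linalg.norm(w-n*(w@n)),np.degrees(np.arctan2(n[1],n[0]))+90)
    print((fatz(c2,(268,71.5),z)-fatz(c2,(268,135.5),z))[:2])
E
```

```text
a (array([0.48829527, 0.23709983, 0.01262674]), [np.float64(0.00017397795888345099), np.float64(0.00017397795888344093)])
b (array([0.4721366 , 0.1825703 , 0.00336513]), [np.float64(0.001523059770357753), np.float64(0.0015230597703576776)])
t (array([ 0.52456923,  0.19843183, -0.01057737]), [np.float64(0.0008673394107408273), np.float64(0.0008673394107409659)])
0 [0.48752619 0.23959085 0.        ] [0.47051326 0.18403587 0.        ] [0.52308542 0.19831164 0.        ] 0.05810159952857723 0.04608776166043159 -17.026464791685925
[0.0173288  0.06049095]
0.015 [0.48798496 0.236597   0.015     ] [0.4717795  0.18367875 0.015     ] [0.52185649 0.19727697 0.015     ] 0.05534399842919705 0.0439003578152024 -17.026464791685925
[0.01650634 0.05761995]
0.03 [0.48844374 0.23360314 0.03      ] [0.47304574 0.18332163 0.03      ] [0.52062757 0.1962423  0.03      ] 0.052586397329816896 0.04171295396997322 -17.026464791685925
[0.01568389 0.05474894]
```

Call:
servo_tool(
  moves=[0.029,0.121,0,0,0,-0.006,0.029,0.121,0,0,0,-0.006,0.029,0.121,-0.03,0,0,-0.006,0.029,0.121,-0.07,0,0,-0.006,0.029,0.121,-0.11,0,0,-0.006,0.029,0.121,-0.13,0,0,-0.006,0.029,0.121,-0.1475,0,0,-0.006,0.029,0.121,-0.1475,0,0,-0.006,0.029,0.121,-0.1475,0,0,-0.006],
)

```text
time_s: 3.58
tool_pos: [0.5009, 0.2046, 0.0133]
tcp_rot: [[0.292, 0.956, 0.0], [0.956, -0.292, 0.0], [0.0, 0.0, -1.0]]
ft_force: [0.1, 0.4, 0.8]
finger_gap: 0.999
grasp_force: 0.0
```

Call:
servo_tool(
  moves=[0,0,0,0,0,0,0,0,0,0,0,0,0,0,0,0,0,0,0,0,0,0,0,0,0,0,0,0,0,0,0,0,0,0,0,0,0,0,0,0,0,0,0,0,0,0,0,0],
  claw=1,
  grip_force=15,
)

```text
time_s: 4.25
tool_pos: [0.5008, 0.2047, 0.0125]
tcp_rot: [[0.292, 0.957, -0.0], [0.957, -0.292, -0.0], [-0.0, -0.0, -1.0]]
ft_force: [-0.4, -0.4, -0.1]
finger_gap: 0.447
grasp_force: 0.0
```

Call:
servo_tool(
  moves=[0,0,0,0,0,0,0,0,0,0,0,0,0,0,0,0,0,0],
)

```text
time_s: 4.5
tool_pos: [0.5007, 0.2048, 0.0124]
tcp_rot: [[0.292, 0.957, -0.0], [0.957, -0.292, -0.0], [-0.0, -0.0, -1.0]]
ft_force: [-0.2, -0.5, -0.4]
finger_gap: 0.404
grasp_force: 13.9
```

```bash
python3 - <<'E'
from h import *
im=optics.snapshot("wrist");cv2.imwrite("pics/w3.png",im[:,:,::-1])
E
```

```text
(no output)
```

View pics/w3.png

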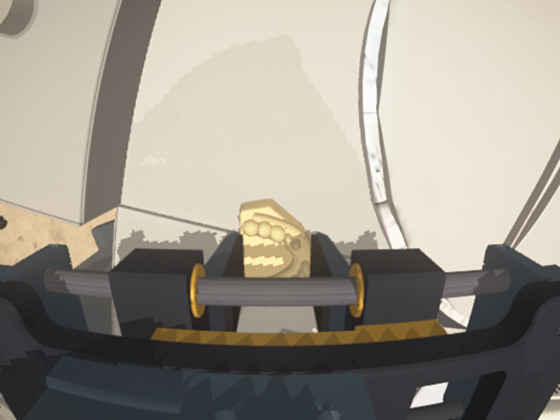

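```bash
python3 - <<'E'
from h import *
c=optics.camera_info("wrist");s=robot.get_state();p=s["tool_pos"];R=s["tcp_rot"]
for l,q in dict(flat=(241,240),flattop=(240,205),topcorner=(272,200),curve=(300,225),apex=(311,245),apex2=(311,270)).items():
    print(l,[((R.T@(fatz(c,q,z)-p))[:2]*1000).round(1).tolist() for z in(.003,.015,.03)])
print(fproj(c,p+R@np.array([0,.0184,.008])),fproj(c,p+R@np.array([.016,.0184,.008])),fproj(c,p+R@np.array([.016,-.0184,.008])))
im=optics.snapshot("top")
print(s["finger_gap"],s["grasp_force"])
E
```

```text
flat [[4.9, -22.6], [9.0, -21.2], [14.2, -19.4]]
flattop [[27.5, -22.5], [30.3, -21.1], [33.7, -19.3]]
topcorner [[30.6, -2.9], [33.1, -2.7], [36.3, -2.5]]
curve [[14.8, 14.4], [18.3, 13.5], [22.7, 12.4]]
apex [[1.5, 21.6], [5.9, 20.3], [11.3, 18.6]]
apex2 [[-15.8, 22.2], [-10.4, 20.9], [-3.7, 19.2]]
[[306.03816728 248.09213552]] [[306.68906026 223.70823413]] [[246.91980553 223.77183085]]
0.4056807507794259 13.860888441558927
```

Call:
servo_tool(
  moves=[0,0,0.04,0,0,0,0,0,0.08,0,0,0,0,0,0.12,0,0,0,0,0,0.147,0,0,-0.02,0.0486,-0.2,0.147,0,0,-0.1,0.0486,-0.2,0.147,0,0,-0.1,0.0486,-0.2,0.147,0,0,-0.1,0.0486,-0.2,0.147,0,0,-0.1,0.0486,-0.2,0.147,0,0,-0.1,0.0486,-0.2,0.147,0,0,-0.1,0.0486,-0.2,0.147,0,0,-0.1],
)

```text
time_s: 5.52
tool_pos: [0.5394, 0.0448, 0.13]
tcp_rot: [[0.574, 0.819, -0.001], [0.819, -0.574, 0.0], [-0.0, -0.001, -1.0]]
ft_force: [-0.2, 0.7, -1.0]
finger_gap: 0.373
grasp_force: 13.6
```

```bash
python3 - <<'E'
from h import *
from pickle import load
c1=load(open("w1.pkl","rb"));c2=load(open("w2.pkl","rb"))
N=lambda p:(np.array(p)/2.3+[370,40])*.7
print("fl",isect([fray(c1,N((265,242))),fray(c2,np.array((485,293))*.7)]))
print("rl",isect([fray(c1,N((374,253))),fray(c2,np.array((557,323))*.7)]))
print("pl",isect([fray(c1,N((208,195))),fray(c2,np.array((451,262))*.7)]))
# crop of top (white model, tray) and wrist, combined
a=optics.snapshot("top")[195:275,180:370];w=optics.snapshot("wrist")
a=cv2.resize(a,None,fx=4,fy=4,interpolation=cv2.INTER_CUBIC);print(a.shape)
cv2.imwrite("pics/t4.png",a[:,:,::-1]);cv2.imwrite("pics/w4.png",cv2.resize(w,(800,600))[:,:,::-1])
s=robot.get_state();print(s["tool_pos"],s["finger_gap"],s["grasp_force"],s["time_s"])
E
```

```text
fl (array([ 0.53925513,  0.0897295 , -0.00188709]), [np.float64(0.00011336182043297339), np.float64(0.00011336182043304558)])
rl (array([0.58429671, 0.05718997, 0.01025909]), [np.float64(0.00032440742806298103), np.float64(0.00032440742806313764)])
pl (array([0.51892729, 0.12426599, 0.03448424]), [np.float64(0.0005893061917593567), np.float64(0.0005893061917596111)])
(320, 760, 3)
[0.53926482 0.0457048  0.13002692] 0.37085210556445075 13.580583182629198 5.6167
```

View pics/t4.png

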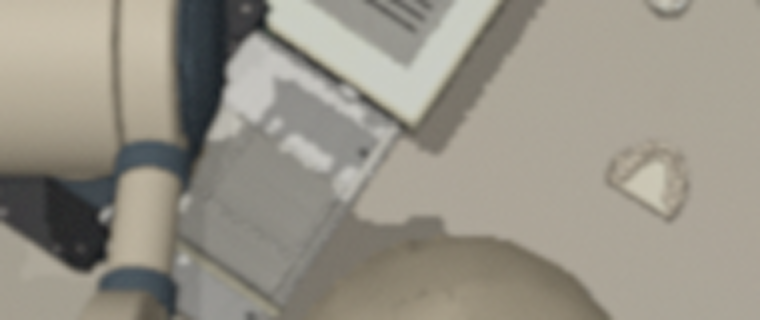

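View pics/w4.png

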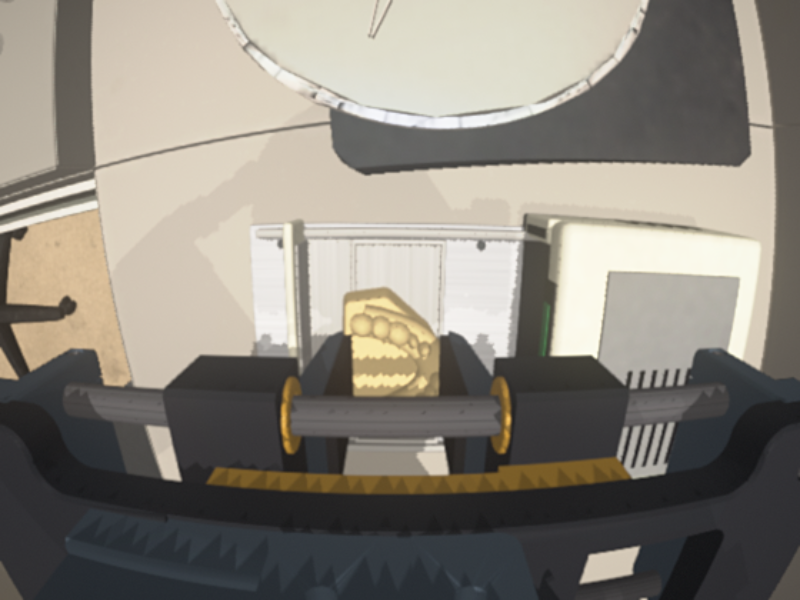

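```bash
python3 - <<'E'
from h import *
c=optics.camera_info("wrist");s=robot.get_state();p=s["tool_pos"];R=s["tcp_rot"];print(p,s["finger_gap"])
for l,q in dict(flattop=(344,292),flatmid=(348,345),flatlow=(352,395),topcorner=(388,289),curve=(425,318),apex=(439,340),apex2=(439,390)).items():
    print(l,[((R.T@(fatz(c,np.array(q)*.7,z+.1175)-p))[:2]*1000).round(1).tolist() for z in(.003,.015,.03)])
# bay_a outline
for l,q in dict(fl=(355,243),rl=(444,243),pt=(290,222)).items():
    P=fatz(c,np.array(q)*.7,.012 if l!="pt" else .053);print(l,P.round(4),((R.T@(P-p))[:2]*1000).round(1))
E
```

```text
[0.53926482 0.0457048  0.13002692] 0.37085210556445075
flattop [[27.9, -22.0], [30.6, -20.6], [33.9, -18.9]]
flatmid [[3.9, -21.0], [8.1, -19.7], [13.3, -18.0]]
flatlow [[-20.6, -20.0], [-14.8, -18.8], [-7.7, -17.2]]
topcorner [[29.1, -3.1], [31.8, -2.9], [35.0, -2.7]]
curve [[16.3, 12.8], [19.7, 12.0], [24.0, 11.0]]
apex [[6.2, 19.2], [10.2, 18.0], [15.3, 16.5]]
apex2 [[-18.0, 19.9], [-12.5, 18.7], [-5.6, 17.1]]
fl [0.5383 0.0906 0.012 ] [ 36.3 -26.4]
rl [0.586  0.0573 0.012 ] [36.3 31.8]
pt [0.5208 0.1242 0.053 ] [ 53.8 -60. ]
```

Call:
servo_tool(
  moves=[0.002,-0.0014,-0.03,0,0,0,0.002,-0.0014,-0.06,0,0,0,0.002,-0.0014,-0.09,0,0,0,0.002,-0.0014,-0.11,0,0,0,0.002,-0.0014,-0.12,0,0,0,0.002,-0.0014,-0.127,0,0,0,0.002,-0.0014,-0.13,0,0,0,0.002,-0.0014,-0.1325,0,0,0,0.002,-0.0014,-0.1325,0,0,0,0.002,-0.0014,-0.1325,0,0,0],
)

```text
time_s: 6.45
tool_pos: [0.542, 0.0441, 0.0256]
tcp_rot: [[0.573, 0.82, 0.002], [0.82, -0.573, 0.0], [0.001, 0.002, -1.0]]
ft_force: [-2.5, 1.2, 8.5]
finger_gap: 0.376
grasp_force: 15.5
```

Call:
servo_tool(
  moves=[0,0,0.002,0,0,0,0,0,0.002,0,0,0,0,0,0.002,0,0,0,0,0,0.002,0,0,0,0,0,0.002,0,0,0],
  claw=0.35,
)

```text
time_s: 6.87
tool_pos: [0.5414, 0.0437, 0.0259]
tcp_rot: [[0.573, 0.82, 0.0], [0.82, -0.573, -0.0], [0.0, 0.0, -1.0]]
ft_force: [-0.2, 1.0, 0.2]
finger_gap: 0.649
grasp_force: 0.0
```

```bash
cat >> h.py <<'E'
def yel(im):
    m=cv2.inRange(cv2.cvtColor(im,cv2.COLOR_RGB2HSV),(18,70,60),(32,255,255))
    return [ct for ct in cv2.findContours(m,0,2)[0] if cv2.contourArea(ct)>400]
E
python3 - <<'E'
from h import *
c=optics.camera_info("wrist");im=optics.snapshot("wrist");cv2.imwrite("pics/w5.png",im[:,:,::-1])
s=robot.get_state();p=s["tool_pos"];R=s["tcp_rot"];print(p,s["finger_gap"],s["ft_force"].round(1))
for ct in yel(im):
    print(cv2.boundingRect(ct)); 
    if 230<cv2.boundingRect(ct)[0]+cv2.boundingRect(ct)[2]/2<310:
        for q in cv2.approxPolyDP(ct,3,True)[:,0]: print(q,((R.T@(fatz(c,q,.013)-p))[:2]*1000).round(1),((R.T@(fatz(c,q,.025)-p))[:2]*1000).round(1))
E
```

```text
[0.54132882 0.04370203 0.02578737] 0.6483899042621433 [ 0.5  0.3 -0.7]
(193, 315, 289, 31)
(384, 262, 20, 54)
(150, 262, 21, 54)
(242, 199, 73, 79)
[246 202] [ 28.7 -19.1] [ 31.3 -17.9]
[242 212] [ 22.3 -21.8] [ 25.3 -20.4]
[242 276] [-21.8 -23.3] [-16.1 -21.8]
[305 277] [-22.5  18.8] [-16.8  17.7]
[312 268] [-15.9  23.3] [-10.6  21.9]
[314 255] [-6.7 24.3] [-1.9 22.8]
[302 226] [13.1 15.9] [16.7 15. ]
[272 199] [30.5 -2.9] [33.  -2.7]
```

Call:
servo_tool(
  moves=[0,0,0.02,0,0,0,0,0,0.06,0,0,0,0,0,0.11,0,0,0,0,0,0.16,0,0,0,-0.12,-0.3,0.4675,0,0,0,-0.12,-0.3,0.4675,0,0,0,-0.12,-0.3,0.4675,0,0,0,-0.12,-0.3,0.4675,0,0,0,-0.12,-0.3,0.4675,0,0,0,-0.12,-0.3,0.4675,0,0,0,-0.12,-0.3,0.4675,0,0,0,-0.12,-0.3,0.4675,0,0,0,-0.12,-0.3,0.4675,0,0,0,-0.12,-0.3,0.4675,0,0,0,-0.12,-0.3,0.4675,0,0,0,-0.12,-0.3,0.4675,0,0,0,-0.12,-0.3,0.4675,0,0,0,-0.12,-0.3,0.4675,0,0,0],
  claw=0,
)

```text
time_s: 8.42
tool_pos: [0.4452, -0.1954, 0.3988]
tcp_rot: [[0.572, 0.82, -0.001], [0.82, -0.572, 0.001], [-0.0, -0.002, -1.0]]
ft_force: [0.8, 0.3, 0.0]
finger_gap: 1.001
grasp_force: 0.0
```

```bash
python3 - <<'E'
from h import *
import pickle
c=optics.camera_info("wrist");im=optics.snapshot("wrist");pickle.dump(c,open("w6.pkl","wb"));cv2.imwrite("pics/w6.png",im[:,:,::-1])
s=robot.get_state();print(s["tool_pos"],s["q"].round(2),s["time_s"])
B=dict(white=[.498,-.272,0],bay_a=[.541,.0435,.01],bay_b=[.499,-.017,.01])
for k,v in B.items():print(k,fproj(c,v).round(1))
for ct in yel(im):
    x,y,w,h=cv2.boundingRect(ct)
    if y<200 : print((x,y,w,h),[(q.tolist(),fatz(c,q,.012)[:2].round(4).tolist())for q in cv2.approxPolyDP(ct,1.5,True)[:,0]])
a=np.array;k=.7
for u,v in(((600,380),(350,268)),((545,490),(205,255))):print("box",tri(a(u)*k,a(v)*k))
# top camera dome/white outline
E
```

```text
[ 0.44528398 -0.19554606  0.39897281] [-0.54  0.15  1.33  0.    1.67  0.07] 8.4667
white [[324.9 189.9]]
bay_a [[244.   34.3]]
bay_b [[243.8  73.5]]
(71, 81, 59, 45) [([128, 83], [0.3192, 0.1078]), ([121, 82], [0.309, 0.1196]), ([123, 83], [0.3112, 0.115]), ([121, 85], [0.3057, 0.1148]), ([122, 93], [0.2985, 0.1005]), ([116, 87], [0.2953, 0.119]), ([119, 85], [0.3024, 0.1177]), ([119, 82], [0.3058, 0.1226]), ([114, 86], [0.2931, 0.1236]), ([114, 83], [0.2964, 0.1285]), ([111, 86], [0.2881, 0.1282]), ([104, 86], [0.2762, 0.1391]), ([104, 88], [0.2739, 0.1358]), ([99, 87], [0.2664, 0.1454]), ([99, 90], [0.263, 0.1404]), ([97, 88], [0.2618, 0.147]), ([93, 89], [0.2536, 0.1519]), ([91, 92], [0.2466, 0.1502]), ([90, 89], [0.2482, 0.1569]), ([86, 93], [0.2364, 0.1569]), ([74, 94], [0.2128, 0.1762]), ([71, 91], [0.2106, 0.1867]), ([73, 93], [0.2121, 0.1797]), ([71, 94], [0.2071, 0.1816]), ([72, 97], [0.2055, 0.1747]), ([75, 96], [0.2124, 0.171]), ([77, 99], [0.2127, 0.1625]), ([81, 99], [0.2202, 0.1555]), ([74, 103], [0.2022, 0.1611]), ([79, 105], [0.2094, 0.1491]), ([77, 109], [0.2009, 0.1
[... 1525 characters left out ...]
 0.0986]), ([121, 100], [0.2891, 0.0909]), ([119, 102], [0.2836, 0.0907]), ([122, 101], [0.2897, 0.0879]), ([123, 97], [0.2957, 0.0928]), ([127, 93], [0.3067, 0.0933]), ([129, 94], [0.3088, 0.0889]), ([127, 89], [0.3111, 0.0997])]
(231, 18, 26, 32) [([234, 18], [0.5447, 0.0802]), ([232, 21], [0.5385, 0.0775]), ([231, 47], [0.5088, 0.0367]), ([243, 49], [0.5235, 0.0207]), ([253, 41], [0.5461, 0.0227]), ([256, 35], [0.5569, 0.029]), ([255, 29], [0.5621, 0.0397]), ([252, 24], [0.5634, 0.0509]), ([242, 18], [0.556, 0.0714])]
box (array([ 0.43525857, -0.36991629,  0.35740237]), np.float64(0.005815268523322469))
box (array([ 0.287737  , -0.29037148,  0.35458139]), np.float64(0.008696639516895808))
```

```bash
python3 - <<'E'
from h import *
im=cv2.imread("pics/w6.png")
a=cv2.resize(im[5:105,200:290],None,fx=5.5,fy=5.5,interpolation=cv2.INTER_CUBIC)
b=cv2.resize(im[150:230,295:350],None,fx=5.5,fy=5.5,interpolation=cv2.INTER_CUBIC)
o=np.zeros((550,495+b.shape[1],3),np.uint8);o[:,:495]=a;o[:b.shape[0],495:]=b;cv2.imwrite("pics/m.png",o);print(o.shape)
E
```

```text
(550, 797, 3)
```

View pics/m.png

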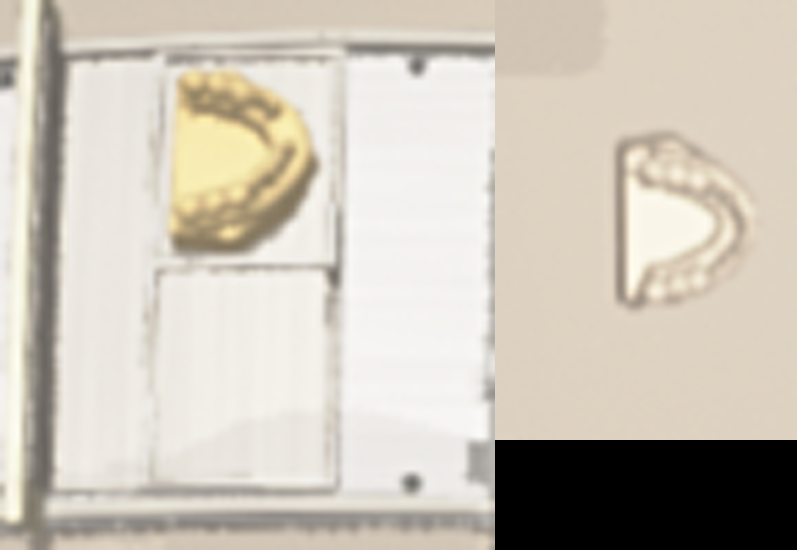

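```bash
python3 - <<'E'
from h import *
from pickle import load
c=load(open("w6.pkl","rb"))
W=lambda x,y:np.array([295+(x-495)/5.5,150+y/5.5]);T=lambda x,y:np.array([200+x/5.5,5+y/5.5])
A,B,P=[fatz(c,W(*q),.002)for q in((619,143),(619,305),(754,222))]
n=(B-A)/np.linalg.norm(B-A);w=P-A;x=w-n*(w@n)
print("white",np.linalg.norm(B-A),np.linalg.norm(x),"yaw",np.degrees(np.arctan2(x[1],x[0])),"ctr",(A+B)/2+x/2,(A+B)/2+x/np.linalg.norm(x)*.0225)
# second view: top camera t4 crop
t=lambda x,y:(180+x/4,195+y/4)
for z in(.0,.02):print("top flat,apex",[atz("top",t(*q),z).round(4)for q in((610,182),(672,221),(672,148))])
print("flat mid tri",isect([fray(c,W(619,224)),ray("top",t(641,201))]),"corner",isect([fray(c,W(619,305)),ray("top",t(672,221))]))
C=[fatz(c,T(*q),.012)for q in((155,268),(334,267),(153,487),(334,488))];print(np.round(C,4),"bay_b",np.mean(C,0))
D=[fatz(c,T(*q),.012)for q in((163,55),(341,52),(155,268),(334,267))];print("bay_a",np.mean(D,0))
r=C[1]-C[0];print("tray yaw",np.degrees(np.arctan2(r[1],r[0])),np.degrees(np.arctan2(*(D[0]-C[2])[[1,0]]))-90,np.linalg.norm(r),np.linalg.norm(D[0]-C[2]))
F,G,H=[fatz(c,T(*q),.012)for q in((176,75),(172,245),(318,160))];m=(F+G)/2
th=np.radians(-35);tx=np.array([np.cos(th),np.sin(th)]);ty=np.array([-tx[1],tx[0]])
for q in(F,G,H):d=(q-np.mean(D,0))[:2];print("yellow pts in bay_a",d@tx,d@ty)
E
```

```text
white 0.05464908050285672 0.045608826090513935 yaw -33.50033840558062 ctr [ 0.50492259 -0.27795109  0.002     ] [ 0.50466874 -0.27778307  0.002     ]
top flat,apex [array([ 0.4981, -0.2455,  0.    ]), array([ 0.4704, -0.2872,  0.    ]), array([ 0.5206, -0.2892,  0.    ])]
top flat,apex [array([ 0.4973, -0.2433,  0.02  ]), array([ 0.4701, -0.2843,  0.02  ]), array([ 0.5194, -0.2862,  0.02  ])]
flat mid tri (array([ 0.48546011, -0.26825427, -0.01286425]), [np.float64(0.0005429057226705901), np.float64(0.000542905722670665)]) corner (array([ 0.47065775, -0.28588664,  0.01011813]), [np.float64(0.00041340809516052853), np.float64(0.00041340809516067837)])
[[ 0.4977  0.0293  0.012 ]
 [ 0.5436 -0.0047  0.012 ]
 [ 0.4558 -0.0302  0.012 ]
 [ 0.5018 -0.0646  0.012 ]] bay_b [ 0.49971439 -0.01756244  0.012     ]
bay_a [0.54288267 0.04269098 0.012     ]
tray yaw -36.59421665461866 -35.60444008426978 0.05706812834694073 0.14801837137087798
yellow pts in bay_a -0.0235820715857024 0.03071389370166303
yellow pts in bay_a -0.023919657756854815 -0.029246578483664604
yellow pts in bay_a 0.022468485292032055 -0.0014770748236846744
```

```bash
python3 - <<'E'
from h import *
from pickle import load
from scipy.optimize import least_squares
k=.7
p,e=tri(np.array((420,428))*k,np.array((272,248))*k);print(p,e)
for n,r in(("top",64),("side",68)):
    K,R,t=cam(n);print(n,"r",r*k/K[0,0]*np.linalg.norm(R@p+t))
c=load(open("w1.pkl","rb"));print(fproj(c,np.array([p,p+[0,0,-.1],p+[.05,.08,0],[p[0],p[1],0]]))/k)
D=[([.494,1.345],[.282,.558,.201]),([-.009,1.577],[.3821,.0386,.3703]),([.394,1.758],[.478,.1079,.1321]),([.15,1.33],[.4453,-.1955,.399])]
def f(v):
    a,L1,L2,H,e=v;o=[]
    for (q2,q3),P in D:
        s=q2+q3;o+=[a+L1*np.sin(q2)+L2*np.sin(s)-e*np.cos(s)-np.hypot(*P[:2]),H+L1*np.cos(q2)+L2*np.cos(s)+e*np.sin(s)-P[2]]
    return o
s=least_squares(f,[0,.4,.4,.1,0]);print(s.x.round(3),np.abs(s.fun).max())
E
```

```text
[ 0.36390597 -0.13205062  0.2236734 ] 0.0034332082137583544
top r 0.10025821721599044
side r 0.1045309283939514
[[482.94803283 465.81902656]
 [467.05922761 412.76961728]
 [492.28952884 364.29690065]
 [453.53293767 368.58272926]]
[ 0.004  0.591  0.385 -0.107 -0.115] 0.0005219679900507757
```

Call:
servo_tool(
  moves=[0.074,-0.104,0,0,0,0,0.074,-0.104,0,0,0,0,0.074,-0.104,0,0,0,0,0.074,-0.104,-0.05,0,0,0.007,0.074,-0.104,-0.1,0,0,0.007,0.074,-0.104,-0.15,0,0,0.007,0.074,-0.104,-0.2,0,0,0.007,0.074,-0.104,-0.25,0,0,0.007,0.074,-0.104,-0.3,0,0,0.007,0.074,-0.104,-0.35,0,0,0.007,0.074,-0.104,-0.4,0,0,0.007,0.074,-0.104,-0.44,0,0,0.007,0.074,-0.104,-0.465,0,0,0.007,0.074,-0.104,-0.483,0,0,0.007,0.074,-0.104,-0.483,0,0,0.007,0.074,-0.104,-0.483,0,0,0.007],
)

```text
time_s: 9.8
tool_pos: [0.5042, -0.2789, 0.0128]
tcp_rot: [[0.554, 0.832, -0.001], [0.832, -0.554, 0.001], [0.0, -0.002, -1.0]]
ft_force: [-0.2, 0.6, -0.2]
finger_gap: 0.996
grasp_force: 0.0
```

Call:
servo_tool(
  moves=[0,0,0,0,0,0,0,0,0,0,0,0,0,0,0,0,0,0,0,0,0,0,0,0,0,0,0,0,0,0,0,0,0,0,0,0,0,0,0,0,0,0,0,0,0,0,0,0,0,0,0,0,0,0,0,0,0,0,0,0,0,0,0,0,0,0,0,0,0,0,0,0],
  claw=1,
  grip_force=25,
)

```text
time_s: 10.8
tool_pos: [0.5043, -0.2794, 0.0133]
tcp_rot: [[0.555, 0.832, -0.0], [0.832, -0.555, 0.0], [-0.0, -0.0, -1.0]]
ft_force: [-0.6, 0.3, 0.5]
finger_gap: 0.367
grasp_force: 23.8
```

Call:
servo_tool(
  moves=[0,0,0.03,0,0,0,0,0,0.07,0,0,0,0,0,0.12,0,0,0,0,0,0.1625,0,0,0,0.04,0,0.1625,0,0,0,0.08,0,0.1625,0,0,0,0.12,0.02,0.1625,0,0,0,0.12,0.06,0.1625,0,0,0,0.12,0.11,0.1625,0,0,0,0.12,0.16,0.1625,0,0,0,0.12,0.21,0.1625,0,0,0,0.12,0.26,0.1625,0,0,-0.008,0.1,0.3,0.1625,0,0,-0.008,0.06,0.3275,0.1625,0,0,-0.008,0.02,0.3275,0.1625,0,0,-0.008,-0.006,0.3275,0.1625,0,0,-0.008,-0.006,0.3275,0.1625,0,0,-0.008,-0.006,0.3275,0.1625,0,0,-0.008,-0.006,0.3275,0.1625,0,0,-0.008],
)

```text
time_s: 12.38
tool_pos: [0.5006, -0.0177, 0.1436]
tcp_rot: [[0.576, 0.818, 0.001], [0.818, -0.576, -0.0], [0.001, 0.001, -1.0]]
ft_force: [-0.8, 0.4, -1.5]
finger_gap: 0.37
grasp_force: 23.7
```

```bash
python3 - <<'E'
from h import *
c=optics.camera_info("wrist");im=optics.snapshot("wrist");cv2.imwrite("pics/w7.png",im[:,:,::-1])
s=robot.get_state();p=s["tool_pos"];R=s["tcp_rot"];print(p,R.round(3).tolist(),s["finger_gap"],s["grasp_force"],s["ft_force"].round(1))
for n,b in(("bay_a",[.5413,.0434]),("bay_b",[.499,-.017])):print(n,((R.T@(np.r_[b,.01]-p))*1000).round(1))
# rough: yellow contour in tool frame
for ct in yel(im):
    x,y,w,h=cv2.boundingRect(ct)
    if y<230 and 200<x<320: print((x,y,w,h),[((R.T@(fatz(c,q,.012)-p))[:2]*1000).round(1).tolist()for q in cv2.approxPolyDP(ct,2.5,True)[:,0]])
g=cv2.cvtColor(im,cv2.COLOR_RGB2GRAY)
print(g[205:236:5,225:325:4])
E
```

```text
[ 0.50079551 -0.01781476  0.14346203] [[0.576, 0.818, 0.001], [0.818, -0.576, -0.0], [0.001, 0.001, -1.0]] 0.37055573350955134 23.663770653947722 [-0.2  0.2 -1.3]
bay_a [ 73.3  -2.3 133.5]
bay_b [ -0.4  -2.1 133.5]
(251, 100, 49, 63) [[102.0, -20.0], [98.2, -23.9], [46.5, -25.3], [42.5, -3.9], [60.1, 16.4], [76.6, 20.1], [86.3, 15.3], [102.8, -4.7]]
[[204 199 200 197 173 174 193 206 169 182 195 223 231 159 150 165 208 202
  206 193 204 217 217 216 216]
 [204 198 199 196 174 230 227 219 216 210 204 194 174 154 142 153 148 187
  205 191 199 216 216 217 216]
 [203 197 198 195 176 194 198 180 173 165 171 161 185 199 203 184 155 150
  150 176 191 228 229 229 229]
 [202 196 198 194 175 169 225 223 201 210 221 207 177 195 172 207 214 195
  154 144 201 228 228 228 227]
 [201 196 197 193 183 227 168 196 167 203 218 203 210 229 212 169 203 226
  213 176 162 225 225 224 224]
 [201 195 197 193 180 228 230 231 228 198 160 175 170 201 196 173 165 211
  195 222 189 211 224 228 224]
 [135 116  79  77  68 105 229 230 229 229 230 229 231 214 181 154 179 163
  179 203 207  71  77  76  81]]
```

Call:
servo_tool(
  moves=[-0.002,0,-0.03,0,0,0,-0.002,0,-0.06,0,0,0,-0.002,0,-0.09,0,0,0,-0.002,0,-0.115,0,0,0,-0.002,0,-0.13,0,0,0,-0.002,0,-0.14,0,0,0,-0.002,0,-0.145,0,0,0,-0.002,0,-0.149,0,0,0,-0.002,0,-0.149,0,0,0,-0.002,0,-0.149,0,0,0],
)

```text
time_s: 13.27
tool_pos: [0.4986, -0.0176, 0.0246]
tcp_rot: [[0.576, 0.818, 0.001], [0.818, -0.576, -0.0], [0.0, 0.001, -1.0]]
ft_force: [-0.0, -0.1, -1.7]
finger_gap: 0.37
grasp_force: 23.7
```

Call:
servo_tool(
  moves=[0,0,0,0,0,0,0,0,0,0,0,0,0,0,0,0,0,0,0,0,0,0,0,0,0,0,0,0,0,0,0,0,0,0,0,0],
  claw=0.35,
)

```text
time_s: 13.77
tool_pos: [0.4981, -0.0176, 0.0242]
tcp_rot: [[0.576, 0.818, 0.0], [0.818, -0.576, -0.0], [0.0, 0.0, -1.0]]
ft_force: [0.6, 0.1, -0.2]
finger_gap: 0.647
grasp_force: 0.0
```

Call:
servo_tool(
  moves=[0,0,0.02,0,0,0,0,0,0.06,0,0,0,0,0,0.11,0,0,0,0,0,0.1575,0,0,0,-0.08,0.1145,0.1575,0,0,-0.5,-0.08,0.1145,0.1575,0,0,-0.5,-0.08,0.1145,0.1575,0,0,-0.5,-0.08,0.1145,0.1575,0,0,-0.5,-0.08,0.1145,0.1575,0,0,-0.5,-0.08,0.1145,0.1575,0,0,-0.5,-0.08,0.1145,0.1575,0,0,-0.5,-0.08,0.1145,0.1575,0,0,-0.5,-0.08,0.1145,0.1575,0,0,-0.5,-0.08,0.1145,0.1575,0,0,-0.5,-0.08,0.1145,0.1575,0,0,-0.5,-0.08,0.1145,0.1575,0,0,-0.5,-0.08,0.1145,0.1575,0,0,-0.5,-0.08,0.1145,0.1575,0,0,-0.5,-0.08,0.1145,0.1575,0,0,-0.5,-0.08,0.1145,0.1575,0,0,-0.5],
)

```text
time_s: 15.43
tool_pos: [0.434, 0.074, 0.1501]
tcp_rot: [[0.82, -0.572, -0.0], [-0.572, -0.82, -0.0], [-0.0, 0.0, -1.0]]
ft_force: [-0.5, -0.1, 0.1]
finger_gap: 0.649
grasp_force: 0.0
```

```bash
python3 - <<'E'
from h import *
c=optics.camera_info("wrist");im=optics.snapshot("wrist");cv2.imwrite("pics/w8.png",im[:,:,::-1])
s=robot.get_state();p=s["tool_pos"];R=s["tcp_rot"];print(p,R.round(3).tolist(),s["finger_gap"],s["ft_force"].round(1))
th=np.radians(-35.2);tx=np.array([np.cos(th),np.sin(th)]);ty=np.array([-tx[1],tx[0]]);o=np.array([.5205,.0132])
for ct in yel(im):
    x,y,w,h=cv2.boundingRect(ct)
    if y<240: print((x,y,w,h),[[((fatz(c,q,.012)[:2]-o)@tx*1000).round(1),((fatz(c,q,.012)[:2]-o)@ty*1000).round(1)]for q in cv2.approxPolyDP(ct,2.5,True)[:,0]])
# rectified view of tray plane: x -70..90 mm, y -95..95 mm at z=.012, 4px/mm->text-free numeric: edges for white
xs=np.arange(-75,60,.5)/1000;ys=np.arange(-90,90,.5)/1000
X,Y=np.meshgrid(xs,ys);P=np.c_[(o+X.ravel()[:,None]*tx+Y.ravel()[:,None]*ty),np.full(X.size,.012)]
uv=fproj(c,P).astype(np.float32).reshape(*X.shape,2);rec=cv2.remap(im,uv[...,0],uv[...,1],cv2.INTER_LINEAR);cv2.imwrite("pics/rec.png",rec[:,:,::-1])
hsv=cv2.cvtColor(rec,cv2.COLOR_RGB2HSV)
print("sat (rows y -80..0 step 4, cols x -75..60 step 5)");print(hsv[20:180:8,::10,1]);print(hsv[20:180:8,::10,2])
E
```

```text
[0.43404897 0.07405308 0.15013117] [[0.82, -0.573, 0.0], [-0.573, -0.82, 0.0], [0.0, -0.0, -1.0]] 0.6511092417296606 [ 0.3 -0.8  0.6]
(209, 74, 63, 48) [[np.float64(-2.9), np.float64(67.2)], [np.float64(-21.2), np.float64(63.3)], [np.float64(-23.2), np.float64(10.7)], [np.float64(-2.3), np.float64(5.9)], [np.float64(14.9), np.float64(18.6)], [np.float64(23.2), np.float64(30.4)], [np.float64(24.5), np.float64(39.3)], [np.float64(20.7), np.float64(49.2)]]
sat (rows y -80..0 step 4, cols x -75..60 step 5)
[[21 16 26 17 15 19 18 17 18 15 17 16 18 17 16 18 17 18 18 17 18 17 18 17
  18 17 18]
 [23 17 24 23 22 23 23 24 23 25 23 24 21 22 22 23 21 22 22 21 21 22 20 20
  18 17 18]
 [ 6 17 26 11 10 13 10 17 12 11 11 13 10 13 11 12 12 11 12 11 12  9  5  5
   5 10  6]
 [ 5 16 25 18 12 12 13 13 12 16 15 13 13 13 13 11 12 12 11 12 19 10  5  5
   5 11  8]
 [ 4 15 25 14 14 13 13 13 13 16 12 17 20 17 13 12 12 13 13 13 16  9  5  5
   5  5  5]
 [ 5 16 27 22 13 13 14 14 12 14 12 37 42 44 42 42 12 13 13 12 14  8  6  5
   4  5  5]
 [ 5 15 28 21 14 13 14 13 13 12 12 34 43 22 24 46 42 21 12 12 17 11  5  6
  
[... 2689 characters left out ...]
 241 240 240 240 239]
 [245 248 204 213 235 238 236 235 239 232 236 229 250 245 229 189 241 188
  217 234 235 232 241 240 240 239 238]
 [244 247 215 211 236 239 235 235 239 232 236 225 197 211 206 201 237 223
  243 237 224 231 241 240 239 238 237]
 [245 247 200 214 236 238 236 235 239 231 238 219 210 241 248 226 229 237
  234 238 196 226 241 240 239 238 238]
 [238 247 199 219 237 239 237 236 240 230 238 221 217 231 224 234 216 239
  236 237 192 227 240 239 238 237 236]
 [238 241 205 220 238 239 237 237 240 230 237 176 192 203 232 218 240 239
  237 238 224 151 194 242 241 240 239]
 [233 240 196 217 239 239 237 237 241 231 237 238 242 242 232 239 240 239
  238 238 199 118 192 237 237 236 235]]
```

Call:
servo_tool(
  moves=[0,0,-0.03,0,0,0,0,0,-0.07,0,0,0,0,0,-0.11,0,0,0,0,0,-0.14,0,0,0,0,0,-0.15,0,0,0,0,0,-0.15,0,0,0,0,0,-0.15,0,0,0,0,0,-0.15,0,0,0,0,0,-0.15,0,0,0,0,0,-0.15,0,0,0],
  claw=1,
)

```text
time_s: 16.32
tool_pos: [0.4348, 0.0741, 0.0312]
tcp_rot: [[0.818, -0.575, 0.002], [-0.575, -0.818, 0.0], [0.002, -0.001, -1.0]]
ft_force: [-0.3, 0.8, 0.1]
finger_gap: 0.004
grasp_force: 0.0
```

Call:
servo_tool(
  moves=[0.005,-0.0035,0,0,0,0,0.01,-0.007,0,0,0,0,0.015,-0.0105,0,0,0,0,0.02,-0.014,0,0,0,0,0.025,-0.0175,0,0,0,0,0.03,-0.021,0,0,0,0,0.036,-0.0252,0,0,0,0,0.042,-0.0295,0,0,0,0,0.048,-0.0338,0,0,0,0,0.054,-0.038,0,0,0,0,0.06,-0.0423,0,0,0,0,0.066,-0.0465,0,0,0,0,0.072,-0.0507,0,0,0,0,0.078,-0.055,0,0,0,0,0.084,-0.0592,0,0,0,0,0.09,-0.0635,0,0,0,0,0.095,-0.067,0,0,0,0,0.1,-0.0705,0,0,0,0],
)

```text
time_s: 17.82
tool_pos: [0.5145, 0.0173, 0.0301]
tcp_rot: [[0.818, -0.576, -0.0], [-0.576, -0.818, 0.0], [-0.0, -0.0, -1.0]]
ft_force: [-1.5, 0.9, 0.5]
finger_gap: 0.003
grasp_force: 0.7
```

Call:
servo_tool(
  moves=[0.005,-0.0035,0,0,0,0,0.01,-0.007,0,0,0,0,0.015,-0.0105,0,0,0,0,0.02,-0.014,0,0,0,0,0.025,-0.0176,0,0,0,0,0.03,-0.0211,0,0,0,0,0.035,-0.0246,0,0,0,0,0.04,-0.0282,0,0,0,0,0.045,-0.0317,0,0,0,0,0.05,-0.0352,0,0,0,0,0.055,-0.0387,0,0,0,0,0.06,-0.0423,0,0,0,0],
)

```text
time_s: 18.82
tool_pos: [0.5608, -0.0158, 0.0299]
tcp_rot: [[0.818, -0.576, -0.003], [-0.576, -0.818, 0.001], [-0.003, 0.001, -1.0]]
ft_force: [-8.0, 6.3, 4.8]
finger_gap: 0.004
grasp_force: 5.3
```

Call:
servo_tool(
  moves=[0.003,-0.0021,0,0,0,0,0.006,-0.0042,0,0,0,0,0.009,-0.0063,0,0,0,0,0.012,-0.0085,0,0,0,0,0.015,-0.0106,0,0,0,0,0.015,-0.0106,0,0,0,0],
)

```text
time_s: 19.32
tool_pos: [0.5691, -0.0224, 0.0292]
tcp_rot: [[0.818, -0.576, -0.01], [-0.576, -0.818, 0.004], [-0.01, 0.003, -1.0]]
ft_force: [-22.4, 18.9, 13.3]
finger_gap: 0.006
grasp_force: 14.5
```

```bash
python3 - <<'E'
from h import *
from pickle import load
c=load(open("w1.pkl","rb"));N=lambda p:(np.array(p)/2.3+[370,40])*.7
th=np.radians(-35.2);tx=np.array([np.cos(th),np.sin(th)]);ty=np.array([-tx[1],tx[0]])
s=robot.get_state();p=s["tool_pos"];print(p,s["ft_force"].round(1),s["time_s"])
for q,z in(((523,228),.08),((494,552),.08),((472,255),.015),((442,550),.015),((472,262),.006)):
    P=fatz(c,N(q),z)[:2];print(q,P.round(4),"front-tcp along tx",((P-p[:2])@tx).round(4),((P-p[:2])@ty).round(4))
for n in("top","side"):
    im=optics.snapshot(n);cv2.imwrite(f"pics/{n}9.png",im[:,:,::-1])
    o=p[:2]
    for lab,d in(("plate home",-.006+.022),):
        pass
# rectify plane z=.053 around plate in the top cam
im=cv2.cvtColor(optics.snapshot("top"),cv2.COLOR_RGB2HSV)
xs=np.arange(-30,80,4)/1000
for y in(-.085,-.08,-.06,-.05,.05,.06,.08,.085):
    P=np.c_[p[:2]+xs[:,None]*tx+y*ty,np.full(len(xs),.053)];uv=proj("top",P).round().astype(int);print(y,[tuple(im[b,a,1:].tolist()) for a,b in uv])
E
```

```text
[ 0.56908736 -0.02243975  0.02919178] [-22.4  18.9  13.3] 19.3167
(523, 228) [0.6361 0.0386] front-tcp along tx 0.0195 0.0885
(494, 552) [ 0.5478 -0.0889] front-tcp along tx 0.0209 -0.0666
(472, 255) [0.6312 0.0313] front-tcp along tx 0.0198 0.0797
(442, 550) [ 0.5392 -0.0977] front-tcp along tx 0.019 -0.0788
(472, 262) [0.6328 0.0269] front-tcp along tx 0.0236 0.077
-0.085 [(23, 111), (22, 115), (26, 117), (16, 112), (16, 112), (20, 115), (18, 113), (18, 114), (22, 118), (16, 111), (15, 101), (26, 99), (37, 109), (39, 99), (36, 134), (36, 148), (39, 139), (31, 155), (15, 185), (14, 200), (15, 200), (19, 198), (10, 203), (11, 202), (11, 202), (13, 200), (14, 202), (15, 200)]
-0.08 [(5, 48), (4, 57), (0, 48), (4, 63), (7, 72), (5, 55), (11, 45), (11, 48), (14, 56), (0, 63), (5, 52), (18, 56), (5, 47), (0, 47), (8, 61), (15, 52), (31, 66), (20, 88), (10, 125), (11, 140), (10, 197), (10, 203), (10, 203), (9, 203), (8, 203), (9, 202), (11, 202), (13, 203)]
-0.06 [(16, 96), (41, 150), (42, 147), (48, 137), (44, 140), (47, 129), (45, 107), (38, 81), (14, 54), (28, 55), (31, 58), (27, 47), 
[... 1026 characters left out ...]
193), (37, 192), (38, 190), (39, 190), (39, 188), (38, 186), (40, 185)]
0.08 [(42, 169), (40, 171), (41, 174), (40, 177), (37, 180), (40, 183), (39, 184), (39, 185), (37, 191), (37, 193), (37, 195), (38, 197), (36, 198), (37, 199), (36, 199), (36, 198), (36, 197), (38, 195), (38, 194), (38, 194), (37, 191), (38, 189), (39, 188), (39, 188), (40, 187), (39, 183), (39, 181), (40, 178)]
0.085 [(40, 171), (40, 174), (41, 176), (40, 180), (39, 183), (39, 184), (40, 186), (39, 188), (37, 193), (37, 194), (36, 196), (36, 198), (36, 199), (37, 199), (37, 200), (36, 198), (36, 196), (38, 194), (37, 193), (37, 192), (39, 191), (39, 189), (39, 188), (40, 187), (40, 185), (39, 181), (40, 180), (40, 177)]
```

Call:
servo_tool(
  moves=[-0.0005,0.0003,0,0,0,0,-0.0005,0.0003,0,0,0,0,-0.0005,0.0003,0,0,0,0,-0.0005,0.0003,0,0,0,0,-0.0005,0.0003,0,0,0,0,-0.0005,0.0003,0,0,0,0],
)

```text
time_s: 19.97
tool_pos: [0.569, -0.0224, 0.0292]
tcp_rot: [[0.818, -0.576, -0.009], [-0.576, -0.818, 0.003], [-0.009, 0.003, -1.0]]
ft_force: [-18.7, 15.9, 8.5]
finger_gap: 0.004
grasp_force: 12.7
```

```bash
python3 - <<'E'
from h import *
s=robot.get_state();print(s["tool_pos"],s["ft_force"].round(1));print(job.hand_in())
E
```

```text
[ 0.56904286 -0.02240855  0.02919724] [-18.7  15.9   8.5]
the job is handed in; nothing more can be done
None
```

Job handed in, with no verdict returned: yellow is in bay_a and white in bay_b, both measured within about 3 mm of the bay centres before the push. The tray is held against what reads as the hard stop with about 25 N, and I kept the arm clear of the bystanders but took no final picture.

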